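# Start the bench vacuum pump

### The job

Start up the vacuum pump for forming a prosthetic socket: first press down the raised, white-barred end of the orange rocker on the yellow power box to switch it on, then push the blue valve knob fully in, and last press the green start button all the way in and let it spring back. Keep to that order, leave the red and white buttons alone, and only press: nothing is to be picked up, tipped or pushed out of its place.

Things in the scene. Friction and masses are not known exactly. Their poses are not given: they have to be found in the camera images.
- rocker_press (a point): Point on the top of the raised, white-barred half of the orange rocker, 16 mm out from its hinge, midway across. It sinks about 8 mm as the rocker goes on. Pressing here takes about 3 N. Rocker: shallow V along the box's middle line, two halves 26 mm long x 30 mm wide. x axis: from hinge to barred end; y: hinge line.
- rocker (a joint): Rocker angle, rad: 0 to 0.1 at the start (off: barred half slopes up 0.5 rad, its end 12 mm above the hinge; plain half level), 0.5 with the barred half pressed fully down (on: it lies level, 62 mm above the bench). Stays where it is left.
- power_box: Yellow power box, loose on the bench, about 0.9 kg, 120 x 70 x 50 mm high, turned any way about the vertical. Origin at the centre of its underside; x along its 120 mm length towards the rocker's barred end, z up. The rocker's hinge is 62 mm above the origin.
- valve_top (a point): Centre of the flat top of the blue mushroom knob, 40 mm across, of the push-in vacuum valve on an aluminium block (80 x 80 x 55 mm high) bolted to the bench, with a round gauge and brass pipe stubs on its sides. The top is 95 mm above the bench when out, 83 mm when fully in.
- valve (a joint): How far the blue knob is pushed in, straight down, m: 0 to 0.002 at the start (out), 0.012 fully in. Steady friction of about 4 N; it stays where it is left.
- start_top (a point): Centre of the top of the green start button, 32 mm across, 78 mm above the bench, on the grey console. Straight down 6 mm to fully in; about 1.5 N to start, 5 N at the bottom; springs back. Its black collar, 48 mm across, has its rim 10 mm below the button's top when out.
- start (a joint): How far the green button is pressed, m: 0 out, 0.006 fully in.
- stop_top (a point): Centre of the top of the red stop button, of the same build as the green one. Leave alone.
- stop (a joint): How far the red button is pressed, m: 0 out.
- lamp_top (a point): Centre of the top of the white lamp-test button, of the same build as the green one. Leave alone.
- lamp (a joint): How far the white button is pressed, m: 0 out.
- console: Grey pump console, 150 x 230 x 55 mm high, bolted down; origin at the centre of its underside. Green, red and white buttons stand on top in a row along its y axis, 70 mm apart, in any order.
- spray_can: Loose spray can with silver ends and a yellow label, 60 mm across, 160 mm high, standing; origin at the centre of its underside.
- pen_pot: Loose black pot with pens, 70 mm across, 155 mm high with the pens; origin at the centre of its underside.
- wrench: Loose steel wrench, 170 mm long, lying on the bench on the robot's side of the console; origin under its middle, x along it.
Not all that is in view belongs to the job. What is shaped like the part that bears valve_top but turquoise is not meant.

How it is judged (in metres and radians):
On the way, in this order (a step that is already met when the one before it is completed fails the run):
1. the rocker's barred end is pressed down: power on (value of joint rocker above 0.42 rad and value of joint valve below 0.005 m), for 0.1 s.
2. the blue knob is fully in, with the power on (value of joint rocker above 0.42 rad and value of joint valve above 0.0095 m), for 0.1 s.
3. the green button is fully in, with power on and the knob in (all of step 2 and value of joint start above 0.0042 m), for 0.05 s.
At the end, for the whole second after the job is handed in: Rocker on (above 0.42 rad), blue knob in (above 9.5 mm), all three buttons out (within 1.5 mm), the power box standing at rest within 25 mm of where it was, and the can, pot and wrench within 20 mm of theirs (all of step 2 and value of joint each of start, stop, lamp below 0.0015 m and angle between power_box's own z axis and vertical below 0.1 rad and linear speed of power_box below 0.02 m/s and distance of power_box from where it was at the start of the episode below 0.025 m and distance of each of spray_can, pen_pot, wrench from where it was at the start of the episode below 0.02 m); the robot touches nothing.
It fails at once if the blue valve knob is pushed in before the power is on (value of joint valve above 0.005 m and value of joint rocker below 0.35 rad).
It fails at once if the green button is pressed before the power is on and the blue knob fully in (value of joint start above 0.002 m and (value of joint rocker below 0.42 rad or value of joint valve below 0.0095 m)).
It fails at once if the red or the white button is pressed (value of joint any of stop, lamp above 0.002 m).
It fails at once if the power box is lifted, tipped or shoved more than 25 mm (distance of power_box from where it was at the start of the episode above 0.025 m or height (world z) of power_box above 0.008 m or angle between power_box's own z axis and vertical above 0.15 rad).
It fails at once if the spray can, pen pot or wrench is moved more than 20 mm or lifted (distance of any of spray_can, pen_pot, wrench from where it was at the start of the episode above 0.02 m).
It also fails if it takes over 50 s, if anything falls off the work surface, if the arm or the gripper's body presses on something with over 40 N, if the wrist force passes 120 N, or if a joint passes its speed limit or range.

### The arm

A 6-joint arm with a two-finger parallel gripper is mounted at the origin on the work surface. World frame = base frame: x ahead of the robot, y to its left, z up, the work surface at z = 0. Lengths are in m, angles in degrees, forces in N, time in s.
With the tool pointing down it reaches from about 0.3 to 0.75 m from the base axis. Payload 8.5 kg.
Tool frame: the origin (TCP) lies midway between the tips of the shut fingers; the grasp point (between the pads) lies 19 mm behind it (env.hold_point_z is the distance from the TCP to the grasp point, in m); z points along the fingers, y is the line along which they close (so a half turn about z gives the same grasp; the last joint's range is limited). The gripper opens to 85 mm and grips with 20 to 120 N. Pads are 22 mm wide; open, the fingers measure 114 mm over their backs; the gripper's body (76 mm by 85 mm) begins 54 mm behind the grasp point. The pads swing forward as they close: fully open they stand 13 mm farther back than shut.
Start: joints at [56.075, 21.807, 74.336, -0, 83.858, -12.336], TCP at [0.202, 0.511, 0.231] pointing down, gripper open.
Joint ranges: [-178.18, 178.18], [-50.72, 133.34], [12.68, 142.11], [-81.47, 261.47], [9.98, 163.14], [-165.26, 165.26]. Speed limits (degrees/s): [136.94, 136.94, 180, 180, 180, 180].

### API

Orientations are given as a 3x3 rotation matrix whose columns are the frame's x, y, z axes.
In Python, from rig import observe, get_image, camera_info, env gives the robot as it stands.
- The arm moves only by the tool drive_tool, never from a script. Its arguments are lists of equal length, an entry for each row: "offset": the shift along the tool's x, y, z in units of 40 mm (1.0 is 40 mm), a list of three; "turn": the turn, a rotation vector about the tool's x, y, z in units of 6 degrees (1.0 is 6 degrees), a list of three; "hand": the opening, from 0 (shut) to 1 (fully open). A call has exactly 10 rows; each row shifts and turns the commanded pose from where the row before left it, along the tool's axes as they then stand; what a row does not reach is not made up. A row lasts 1/8 s, in which the tool goes at most 62.5 mm and 10.7 degrees, less where a joint would pass 70% of its speed; a pose out of reach is approached as far as the arm can. A call is refused whole if a number of a shift passes 1 or a number of a turn 1, either way. A call with a gripper value outside its range is refused whole. The fingers move at their own pace and stop on an object; "newtons" is the grip in N (left out, the last holds). Time passes only in rows, so rows that do not move let the fingers close, or fill a call up. It gives the time, the measured TCP pose, the force, the opening and the grip force at its end, in the units of the state.
- observe(): the state, without advancing time (a new reading comes with each control period).
- get_image(name): name is "scene" or "top" or "wrist"; returns the picture (480x640x3 uint8, blue, green, red); there is no depth.
- camera_info(name): a dict with "fx", "fy", "cx", "cy" (pixels), "world_to_cam" (4x4, takes a point from world to camera coordinates). Camera axes: x right, y down, z forward; pixel columns grow to the right and rows downward; lengths in m; the calibration is good to about 2 mm. A picture is of the moment at which its call begins: read the wrist's pose just before it. camera_info takes no time and is no camera call; for the wrist camera it gives the pose at the moment of the call.
- env.close_job(): hands the job in; it is judged then, once.
The state is a dict: "time_s": time; "q": joint angles; "qvel": joint speeds; "joint_efforts": joint torques, N m; "position": TCP position; "tool_rot": TCP orientation; "ft_force": force on the tool from outside, world axes, zero at the start; "wrist_torque": the same for the moment, N m; "grip_width": finger opening in m; "gripper_force": force on a finger pad.
Only numpy, scipy, OpenCV 4.12 (cv2) and the standard library are available. Lean on these libraries where they do the work, as an engineer would, in place of code of your own. Each camera call takes 0.05 s, during which the arm holds its last target. There are 200 camera calls.

## Working session

There is one attempt and no reset: what is moved stays moved. The work goes in short steps, Python scripts to look and compute and a tool call to move; the robot and the scene stay as the last step left them, time stands still between calls to the robot, and variables do not carry over. Pictures are saved under pics/ and viewed, at most 10 in all, crops included, and the job is handed in when it is done.

Besides the shell and the picture viewer there is one more tool, called after "Request:" as name(argument=value, ...) on one line, values as JSON. drive_tool: Moves the arm, as the interface text tells. Its arguments: {"type":"object","properties":{"offset":{"type":"array"},"turn":{"type":"array"},"hand":{"type":"array"},"newtons":{"type":"number"}},"required":["offset","turn","hand"]}

```bash
mkdir -p pics; ls; python3 - <<'E'
from rig import *
import cv2
for n in ("scene","top"):
    cv2.imwrite(f"pics/{n}0.png",get_image(n))
s=observe();print(s["time_s"],s["position"],s["tool_rot"],s["ft_force"],s["grip_width"])
E
```

```text
pics
0.1 [0.20223219 0.51119813 0.23078532] [[-9.29838305e-01  3.67967668e-01 -7.22362633e-04]
 [ 3.67968268e-01  9.29837749e-01 -1.05549118e-03]
 [ 2.83293415e-04 -1.24724266e-03 -9.99999182e-01]] [ 0.54696904  0.08483503 -0.00386879] 0.08562670529478478
```

View pics/top0.png

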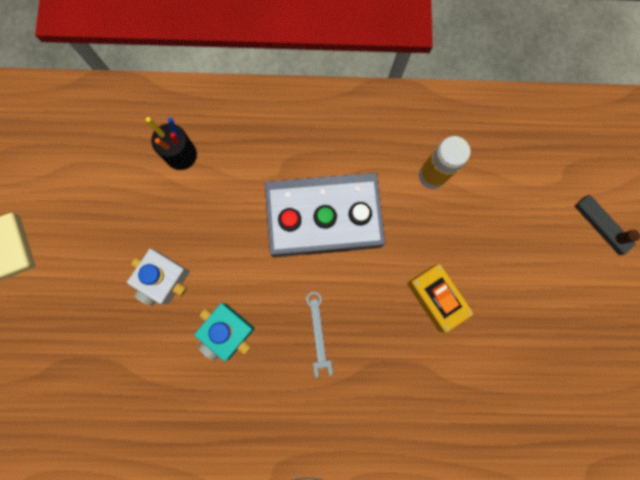

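View pics/scene0.png

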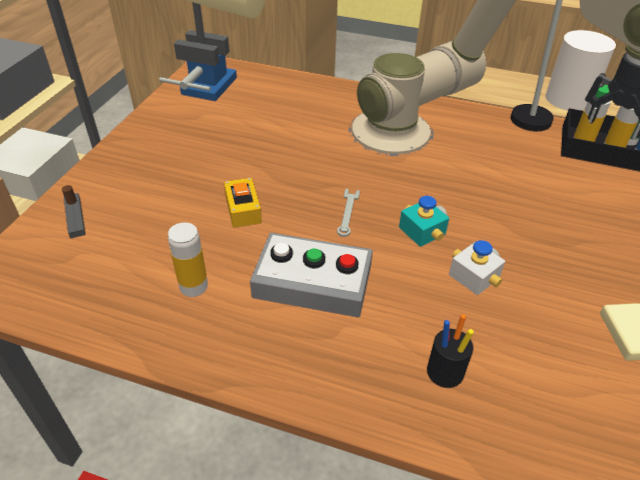

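The top view shows the rocker at about (442,295), the aluminium valve's knob at (149,274) with the turquoise decoy at (219,333), and the green button at (325,216), between red and white. Next I'll enlarge these and compute positions.

```bash
cat > h.py <<'E'
import numpy as np, cv2
from rig import *
def ray(n,u,v,z,ci=None):
    c=ci or camera_info(n); M=np.linalg.inv(np.array(c["world_to_cam"]))
    d=M[:3,:3]@[(u-c["cx"])/c["fx"],(v-c["cy"])/c["fy"],1]; o=M[:3,3]
    return o+d*(z-o[2])/d[2]
def proj(n,p,ci=None):
    c=ci or camera_info(n); q=np.array(c["world_to_cam"])@[*p,1]
    return c["fx"]*q[0]/q[2]+c["cx"], c["fy"]*q[1]/q[2]+c["cy"]
E
python3 - <<'E'
from h import *
im=cv2.imread("pics/top0.png"); sc=cv2.imread("pics/scene0.png")
cr=lambda i,u,v:cv2.resize(i[v-30:v+30,u-40:u+40],(400,300),interpolation=cv2.INTER_CUBIC)
cv2.imwrite("pics/crop0.png",np.vstack([np.hstack([cr(im,440,295),cr(im,150,275)]),np.hstack([cr(sc,242,200),cr(im,325,215)])]))
for n,u,v,z in [("rocker",442,295,.066),("valve",149,274,.095),("turq",219,333,.095),("green",325,216,.078),("red",290,218,.078),("white",361,212,.078)]:
    print(n,ray("top",u,v,z).round(4))
for n,u,v,z in [("rocker",241,188,.066),("valve",482.5,248,.095),("green",314,256,.078)]:
    print("scene",n,ray("scene",u,v,z).round(4))
E
```

```text
rocker [ 0.4629 -0.2503  0.066 ]
valve [0.492  0.3014 0.095 ]
turq [0.3871 0.1679 0.095 ]
green [ 0.6112 -0.0225  0.078 ]
red [0.6059 0.0452 0.078 ]
white [ 0.6206 -0.0926  0.078 ]
scene rocker [ 0.4566 -0.2562  0.066 ]
scene valve [0.5003 0.3054 0.095 ]
scene green [ 0.6219 -0.0188  0.078 ]
```

View pics/crop0.png

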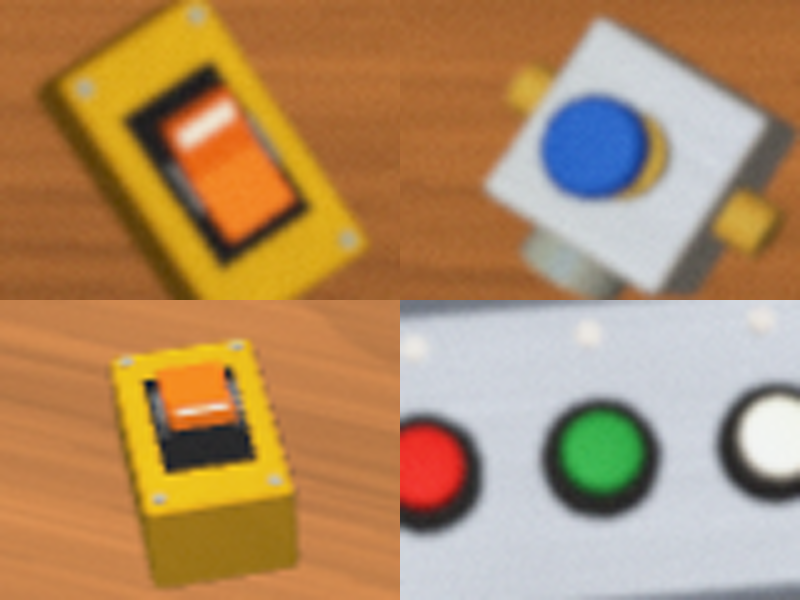

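```bash
cat >> h.py <<'E'
from scipy.spatial.transform import Rotation as Ro
def plan(p,yaw,n,R0=None,p0=None):
    """n rows to position p, tool straight down with tool x at yaw (deg), shift and turn spread evenly."""
    s=observe(); P=np.array(s["position"] if p0 is None else p0); R=np.array(s["tool_rot"] if R0 is None else R0)
    c,d=np.cos(np.radians(yaw)),np.sin(np.radians(yaw)); T=np.array([[c,d,0],[d,-c,0],[0,0,-1.]])
    off=[];tr=[];p=np.array(p)
    for k in range(n):
        o=np.round(R.T@((p-P)/(n-k))/.04,2); t=np.round(np.degrees(Ro.from_matrix(R.T@T).as_rotvec())/(n-k)/6,2)
        P=P+R@o*.04; R=R@Ro.from_rotvec(np.radians(t*6)).as_matrix(); off.append(o.tolist()); tr.append(t.tolist())
    for k in range(0,n,10): print("offset",off[k:k+10],"\nturn",tr[k:k+10])
    print("end",P.round(4)); return P,R
E
python3 - <<'E'
from h import *
f=lambda a,b:(400+a/5-.4,265+b/5-.4)
a,b,c=[ray("top",*f(*q),.05)[:2] for q in [(197,14),(85,88),(348,240)]]
ctr=(b+c)/2; x=(a+b)/2-ctr; yaw=np.degrees(np.arctan2(x[1],x[0])); u=x/np.hypot(*x)
print("ctr",ctr,"yaw",yaw, "half screw",np.hypot(*x)*2,np.hypot(*(a-b)))
bar=ray("top",*f(205,122),.072)[:2]; pe=ray("top",*f(267,224),.062)[:2]
print("bar along",(bar-ctr)@u,"plain end along",(pe-ctr)@u, "lateral",np.cross(u,bar-ctr),np.cross(u,pe-ctr))
print("press",ctr+.016*u, [round(q,1) for q in proj("top",[*(ctr+.016*u),.07])])
print("valve",ray("top",148.4,274,.095),"green",ray("top",325,214.8,.078))
plan([*(ctr+.018*u),.2],yaw,22)
E
```

```text
ctr [ 0.45897716 -0.25651474] yaw 33.008137646648144 half screw 0.10437126767847263 0.054266631195070775
bar along 0.0182374689918964 plain end along -0.027894537023968408 lateral 0.0004915755240716031 -0.000384640608928467
press [ 0.47239465 -0.24779861] [np.float64(441.2), np.float64(289.9)]
valve [0.49193383 0.30249431 0.095     ] green [ 0.61357216 -0.02246289  0.078     ]
offset [[-0.6, -0.69, 0.04], [-0.67, -0.62, 0.04], [-0.73, -0.55, 0.04], [-0.78, -0.48, 0.03], [-0.82, -0.4, 0.04], [-0.86, -0.32, 0.03], [-0.89, -0.23, 0.04], [-0.9, -0.14, 0.03], [-0.91, -0.05, 0.04], [-0.91, 0.04, 0.03]] 
turn [[-0.0, 0.0, 0.95], [-0.0, 0.0, 0.95], [-0.0, 0.0, 0.95], [-0.0, 0.0, 0.95], [-0.0, 0.0, 0.95], [-0.0, 0.0, 0.95], [-0.0, 0.0, 0.95], [-0.0, 0.0, 0.95], [-0.0, 0.0, 0.95], [-0.0, 0.0, 0.95]]
offset [[-0.91, 0.13, 0.04], [-0.89, 0.22, 0.03], [-0.86, 0.31, 0.04], [-0.83, 0.39, 0.03], [-0.78, 0.47, 0.04], [-0.73, 0.55, 0.03], [-0.67, 0.62, 0.04], [-0.61, 0.69, 0.03], [-0.54, 0.74, 0.04], [-0.46, 0.79, 0.03]] 
turn [[-0.0, 0.0, 0.95], [-0.0, 0.0, 0.95], [-0.0, 0.0, 0.95], [-0.0, 0.0, 0.95], [-0.0, 0.0, 0.95], [0.0, 0.0, 0.95], [0.0, 0.0, 0.95], [0.0, 0.0, 0.95], [0.0, 0.0, 0.95], [0.0, 0.0, 0.95]]
offset [[-0.38, 0.83, 0.04], [-0.3, 0.87, 0.03]] 
turn [[0.0, 0.01, 0.95], [0.0, 0.0, 0.95]]
end [ 0.474  -0.2467  0.2002]<stdin>:7: DeprecationWarning: Arrays of 2-dimensional vectors are deprecated. Use arrays of 3-dimensional vectors instead. (deprecated in NumPy 2.0)
```

The box geometry checks out: the rocker's plain end lies 28 mm from the centre and lateral offsets are under 1 mm. Moving above the rocker with the gripper shut.

Request:
drive_tool(offset=[[-0.6, -0.69, 0.04], [-0.67, -0.62, 0.04], [-0.73, -0.55, 0.04], [-0.78, -0.48, 0.03], [-0.82, -0.4, 0.04], [-0.86, -0.32, 0.03], [-0.89, -0.23, 0.04], [-0.9, -0.14, 0.03], [-0.91, -0.05, 0.04], [-0.91, 0.04, 0.03]], turn=[[0, 0, 0.95], [0, 0, 0.95], [0, 0, 0.95], [0, 0, 0.95], [0, 0, 0.95], [0, 0, 0.95], [0, 0, 0.95], [0, 0, 0.95], [0, 0, 0.95], [0, 0, 0.95]], hand=[0, 0, 0, 0, 0, 0, 0, 0, 0, 0])

```text
time_s: 1.35
position: [0.3256, 0.166, 0.2168]
tool_rot: [[-0.195, 0.981, -0.0], [0.981, 0.195, -0.0], [-0.0, -0.0, -1.0]]
ft_force: [-0.2, 0.6, -0.3]
grip_width: 0.0001
gripper_force: 0.0
```

Request:
drive_tool(offset=[[-0.91, 0.13, 0.04], [-0.89, 0.22, 0.03], [-0.86, 0.31, 0.04], [-0.83, 0.39, 0.03], [-0.78, 0.47, 0.04], [-0.73, 0.55, 0.03], [-0.67, 0.62, 0.04], [-0.61, 0.69, 0.03], [-0.54, 0.74, 0.04], [-0.46, 0.79, 0.03]], turn=[[0, 0, 0.95], [0, 0, 0.95], [0, 0, 0.95], [0, 0, 0.95], [0, 0, 0.95], [0, 0, 0.95], [0, 0, 0.95], [0, 0, 0.95], [0, 0, 0.95], [0, 0, 0.95]], hand=[0, 0, 0, 0, 0, 0, 0, 0, 0, 0])

```text
time_s: 2.6
position: [0.4495, -0.1786, 0.2026]
tool_rot: [[0.717, 0.697, -0.001], [0.697, -0.717, 0.0], [-0.0, -0.001, -1.0]]
ft_force: [0.1, 0.0, 0.1]
grip_width: -0.0001
gripper_force: 0.0
```

```bash
python3 - <<'E'
from h import *
s=observe();ci=camera_info("wrist");im=get_image("wrist");cv2.imwrite("pics/w1.png",im)
print(s["time_s"],s["position"],s["ft_force"],s["grip_width"])
np.save("w1.npy",ci["world_to_cam"])
print("pred press px",proj("wrist",[.4724,-.2478,.0697],ci),"tcp px",proj("wrist",s["position"],ci))
E
```

```text
2.6 [ 0.44950684 -0.17857377  0.20258619] [0.05943758 0.04474706 0.05728119] -5.124579895737742e-05
pred press px (np.float64(400.7471921312998), np.float64(262.75767827981383)) tcp px (np.float64(321.7036007933359), np.float64(309.7149245063788))
```

View pics/w1.png

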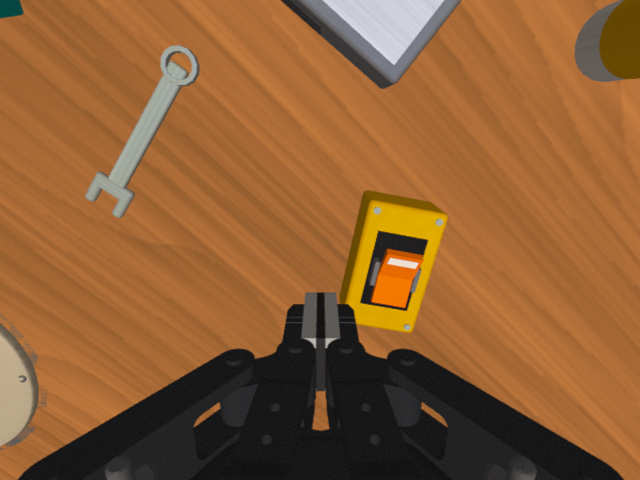

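The wrist view shows the rocker's barred end at about (405,252), its plain end at (390,306), and screws at (377,211), (438,222) and (407,327). I'll calculate the hinge from these.

```bash
python3 - <<'E' 2>/dev/null
from h import *
ci=camera_info("wrist"); ci["world_to_cam"]=np.load("w1.npy")
r=lambda u,v,z:ray("wrist",u,v,z,ci)[:2]
b=r(405.5,252,.0745); p=r(390.5,306,.062); print("len",np.hypot(*(b-p)),"hinge from b,p",b-(b-p)/np.hypot(*(b-p))*.0228,"yaw",np.degrees(np.arctan2(*(b-p)[::-1])))
s=[r(u,v,.05) for u,v in[(377,211),(438,222),(407,327)]]
print("screws",s,"ctr",(s[0]+s[2])/2)
c=np.array([.4590,-.2565]);u=np.array([np.cos(np.radians(33)),np.sin(np.radians(33))])
h=((s[0]+s[2])/2+b-(b-p)/np.hypot(*(b-p))*.0228)/2
print("h",h)
plan([*(h+.018*u),.12],33,10)
E
```

```text
len 0.05601483257906624 hinge from b,p [ 0.46385956 -0.25533912] yaw 37.801701812655466
screws [array([ 0.4872884 , -0.20732883]), array([ 0.51693294, -0.25151659]), array([ 0.43053834, -0.30981786])] ctr [ 0.45891337 -0.25857334]
h [ 0.46138647 -0.25695623]
offset [[-0.07, 0.16, 0.21], [-0.06, 0.16, 0.21], [-0.06, 0.16, 0.21], [-0.06, 0.17, 0.2], [-0.05, 0.17, 0.21], [-0.05, 0.17, 0.2], [-0.05, 0.17, 0.21], [-0.04, 0.17, 0.2], [-0.04, 0.16, 0.21], [-0.04, 0.17, 0.2]] 
turn [[0.0, 0.0, 0.18], [0.0, 0.0, 0.18], [0.0, 0.0, 0.18], [0.0, 0.0, 0.18], [0.0, 0.0, 0.18], [0.0, 0.0, 0.18], [0.0, 0.0, 0.18], [0.0, 0.0, 0.18], [0.01, 0.0, 0.19], [0.0, 0.0, 0.18]]
end [ 0.4766 -0.2471  0.12  ]
```

```bash
python3 - <<'E' 2>/dev/null
from h import *
P,R=plan([.4745,-.2475,.095],33.5,10)
E
```

```text
offset [[-0.07, 0.16, 0.27], [-0.07, 0.16, 0.27], [-0.06, 0.16, 0.27], [-0.06, 0.16, 0.27], [-0.06, 0.16, 0.27], [-0.06, 0.16, 0.27], [-0.05, 0.17, 0.27], [-0.05, 0.17, 0.27], [-0.05, 0.17, 0.26], [-0.04, 0.16, 0.27]] 
turn [[0.0, 0.0, 0.17], [0.0, 0.0, 0.17], [0.0, 0.0, 0.17], [0.0, 0.0, 0.17], [0.0, 0.0, 0.17], [0.0, 0.0, 0.18], [0.0, 0.0, 0.17], [0.0, 0.0, 0.18], [0.01, 0.0, 0.17], [0.0, 0.0, 0.18]]
end [ 0.4745 -0.2474  0.0948]
```

Request:
drive_tool(offset=[[-0.07, 0.16, 0.27], [-0.07, 0.16, 0.27], [-0.06, 0.16, 0.27], [-0.06, 0.16, 0.27], [-0.06, 0.16, 0.27], [-0.06, 0.16, 0.27], [-0.05, 0.17, 0.27], [-0.05, 0.17, 0.27], [-0.05, 0.17, 0.26], [-0.04, 0.16, 0.27]], turn=[[0, 0, 0.17], [0, 0, 0.17], [0, 0, 0.17], [0, 0, 0.17], [0, 0, 0.17], [0, 0, 0.18], [0, 0, 0.17], [0, 0, 0.18], [0, 0, 0.17], [0, 0, 0.18]], hand=[0, 0, 0, 0, 0, 0, 0, 0, 0, 0])

```text
time_s: 3.9
position: [0.4738, -0.2427, 0.0946]
tool_rot: [[0.829, 0.559, 0.0], [0.559, -0.829, -0.0], [0.0, 0.0, -1.0]]
ft_force: [-0.6, 0.2, -0.1]
grip_width: 0.0001
gripper_force: 0.0
```

```bash
python3 - <<'E'
from h import *
im=get_image("wrist");cv2.imwrite("pics/w2.png",im);s=observe();print(s["position"],s["ft_force"],proj("wrist",s["position"]),proj("wrist",[.4726,-.2486,.0697]))
E
```

```text
[ 0.47356873 -0.24302829  0.09338269] [-0.31454751 -0.32800052 -1.28795885] (np.float64(321.6856927726476), np.float64(309.482350185635)) (np.float64(329.5457498267088), np.float64(292.96395726954927))
```

View pics/w2.png

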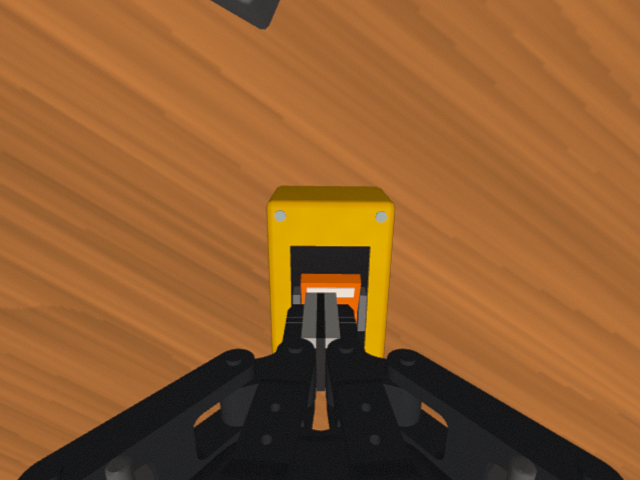

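The wrist view shows the fingertips at (320,300), about 4 mm left of the rocker's midline at u≈331. I'll correct sideways and go down.

Request:
drive_tool(offset=[[-0.06, 0.11, 0], [0, 0, 0.1], [0, 0, 0.1], [0, 0, 0.1], [0, 0, 0.1], [0, 0, 0.1], [0, 0, 0.1], [0, 0, 0.1], [0, 0, 0], [0, 0, 0]], turn=[[0, 0, 0], [0, 0, 0], [0, 0, 0], [0, 0, 0], [0, 0, 0], [0, 0, 0], [0, 0, 0], [0, 0, 0], [0, 0, 0], [0, 0, 0]], hand=[0, 0, 0, 0, 0, 0, 0, 0, 0, 0])

```text
time_s: 5.2
position: [0.4738, -0.2473, 0.0672]
tool_rot: [[0.829, 0.56, -0.001], [0.56, -0.829, -0.0], [-0.001, -0.0, -1.0]]
ft_force: [-0.1, -0.0, 0.8]
grip_width: -0.0002
gripper_force: 0.2
```

Request:
drive_tool(offset=[[0, 0, 0.05], [0, 0, 0.05], [0, 0, 0.03], [0, 0, 0], [0, 0, 0], [0, 0, 0], [0, 0, 0], [0, 0, 0], [0, 0, 0], [0, 0, 0]], turn=[[0, 0, 0], [0, 0, 0], [0, 0, 0], [0, 0, 0], [0, 0, 0], [0, 0, 0], [0, 0, 0], [0, 0, 0], [0, 0, 0], [0, 0, 0]], hand=[0, 0, 0, 0, 0, 0, 0, 0, 0, 0])

```text
time_s: 6.45
position: [0.474, -0.2473, 0.0621]
tool_rot: [[0.829, 0.56, -0.0], [0.56, -0.829, -0.0], [-0.0, -0.0, -1.0]]
ft_force: [0.3, -0.4, 0.3]
grip_width: -0.0001
gripper_force: 0.2
```

Request:
drive_tool(offset=[[0, 0, 0.03], [0, 0, 0.02], [0, 0, 0.02], [0, 0, 0], [0, 0, 0], [0, 0, 0], [0, 0, 0], [0, 0, 0], [0, 0, 0], [0, 0, 0]], turn=[[0, 0, 0], [0, 0, 0], [0, 0, 0], [0, 0, 0], [0, 0, 0], [0, 0, 0], [0, 0, 0], [0, 0, 0], [0, 0, 0], [0, 0, 0]], hand=[0, 0, 0, 0, 0, 0, 0, 0, 0, 0])

```text
time_s: 7.7
position: [0.4741, -0.2474, 0.0617]
tool_rot: [[0.829, 0.56, 0.001], [0.56, -0.829, -0.002], [0.0, 0.002, -1.0]]
ft_force: [-5.8, 4.2, 25.1]
grip_width: -0.0001
gripper_force: 12.4
```

The rocker hit its stop at z = 62 mm with 25 N. Lifting clear, then checking.

Request:
drive_tool(offset=[[0, 0, -0.1], [0, 0, -0.3], [0, 0, -0.6], [0, 0, -0.6], [0, 0, -0.6], [0, 0, -0.6], [0, 0, -0.6], [0, 0, 0], [0, 0, 0], [0, 0, 0]], turn=[[0, 0, 0], [0, 0, 0], [0, 0, 0], [0, 0, 0], [0, 0, 0], [0, 0, 0], [0, 0, 0], [0, 0, 0], [0, 0, 0], [0, 0, 0]], hand=[0, 0, 0, 0, 0, 0, 0, 0, 0, 0])

```text
time_s: 8.95
position: [0.4738, -0.247, 0.1943]
tool_rot: [[0.829, 0.56, -0.002], [0.56, -0.829, 0.001], [-0.001, -0.002, -1.0]]
ft_force: [-0.0, 0.1, 0.3]
grip_width: -0.0001
gripper_force: 0.0
```

```bash
python3 - <<'E'
from h import *
s=observe();print(s["time_s"],s["position"],s["ft_force"])
w=get_image("wrist");t=get_image("scene")
cv2.imwrite("pics/chk1.png",np.hstack([cv2.resize(w[180:360,240:400],(400,450)),cv2.resize(t[160:240,200:280],(400,450),interpolation=cv2.INTER_CUBIC)]))
# to the valve: keep gripper clear, yaw spread with the base turn
plan([.492,.3025,.19],90+33,20)
E
```

```text
8.95 [ 0.47375633 -0.2469867   0.19432452] [-0.03854289  0.12613438  0.34016305]
offset [[0.4, -0.56, 0.01], [0.45, -0.52, 0.01], [0.48, -0.49, 0.01], [0.52, -0.45, 0.01], [0.55, -0.41, 0.01], [0.58, -0.36, 0.01], [0.61, -0.32, 0.0], [0.63, -0.27, 0.01], [0.65, -0.22, 0.0], [0.67, -0.17, 0.01]] 
turn [[-0.0, -0.0, -0.74], [-0.0, -0.0, -0.74], [-0.0, -0.0, -0.74], [-0.0, -0.0, -0.74], [-0.0, -0.0, -0.74], [-0.0, -0.0, -0.74], [-0.0, -0.0, -0.74], [-0.0, -0.0, -0.74], [-0.0, -0.0, -0.74], [-0.0, -0.0, -0.74]]
offset [[0.68, -0.11, 0.0], [0.68, -0.06, 0.01], [0.69, -0.01, 0.0], [0.69, 0.04, 0.01], [0.68, 0.1, 0.0], [0.67, 0.15, 0.01], [0.66, 0.2, 0.0], [0.64, 0.25, 0.01], [0.62, 0.31, 0.0], [0.59, 0.35, 0.01]] 
turn [[-0.0, -0.0, -0.74], [-0.0, -0.0, -0.74], [-0.0, -0.0, -0.74], [-0.0, -0.0, -0.74], [-0.0, -0.0, -0.74], [-0.0, -0.0, -0.75], [-0.0, -0.0, -0.74], [-0.0, -0.0, -0.75], [-0.0, -0.01, -0.74], [-0.01, -0.0, -0.75]]
end [0.492  0.3027 0.1899]
```

View pics/chk1.png

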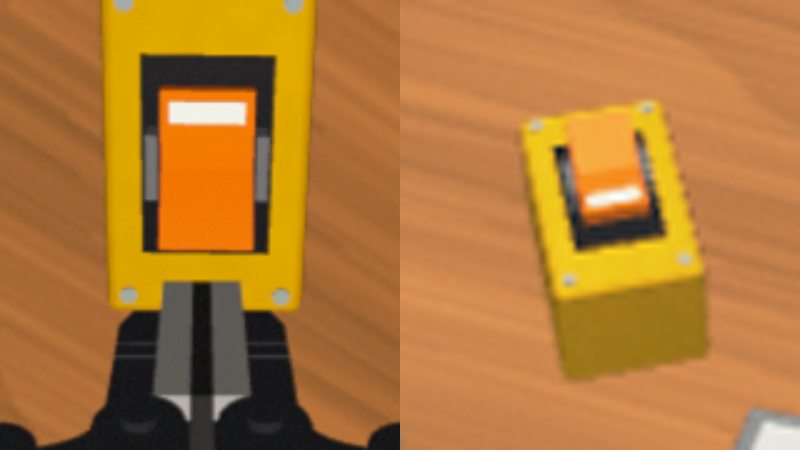

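The barred half now lies level and the plain half is raised, so the rocker is on, and the box hasn't moved. Next, over to the valve.

Request:
drive_tool(offset=[[0.4, -0.56, 0], [0.45, -0.52, 0], [0.48, -0.49, 0], [0.52, -0.45, 0], [0.55, -0.41, 0], [0.58, -0.36, 0], [0.61, -0.32, 0], [0.63, -0.27, 0], [0.65, -0.22, 0], [0.67, -0.17, 0]], turn=[[0, 0, -0.74], [0, 0, -0.74], [0, 0, -0.74], [0, 0, -0.74], [0, 0, -0.74], [0, 0, -0.74], [0, 0, -0.74], [0, 0, -0.74], [0, 0, -0.74], [0, 0, -0.74]], hand=[0, 0, 0, 0, 0, 0, 0, 0, 0, 0])

```text
time_s: 10.3
position: [0.4823, 0.0283, 0.195]
tool_rot: [[0.198, 0.98, -0.001], [0.98, -0.198, 0.0], [-0.0, -0.001, -1.0]]
ft_force: [-0.1, -0.1, 0.5]
grip_width: 0.0
gripper_force: 0.0
```

Request:
drive_tool(offset=[[0.68, -0.11, 0], [0.68, -0.06, 0], [0.69, -0.01, 0], [0.69, 0.04, 0], [0.68, 0.1, 0], [0.67, 0.15, 0], [0.66, 0.2, 0], [0.64, 0.25, 0], [0.62, 0.31, 0], [0.3, 0.17, 0]], turn=[[0, 0, -0.74], [0, 0, -0.74], [0, 0, -0.74], [0, 0, -0.74], [0, 0, -0.74], [0, 0, -0.75], [0, 0, -0.74], [0, 0, -0.75], [0, 0, -0.74], [0, 0, -0.75]], hand=[0, 0, 0, 0, 0, 0, 0, 0, 0, 0])

```text
time_s: 11.55
position: [0.4912, 0.2901, 0.1948]
tool_rot: [[-0.548, 0.837, -0.001], [0.837, 0.548, -0.0], [0.0, -0.001, -1.0]]
ft_force: [-0.2, -0.9, -0.0]
grip_width: -0.0001
gripper_force: 0.0
```

```bash
python3 - <<'E'
from h import *
s=observe();ci=camera_info("wrist");im=get_image("wrist");cv2.imwrite("pics/w3.png",im);np.save("w3.npy",ci["world_to_cam"])
print(s["time_s"],s["position"],proj("wrist",[.492,.3025,.095],ci),proj("wrist",s["position"],ci))
E
```

```text
11.55 [0.49117931 0.29011884 0.19476564] (np.float64(331.4323471858337), np.float64(226.78238933942782)) (np.float64(320.7737929145857), np.float64(311.5240042178856))
```

View pics/w3.png

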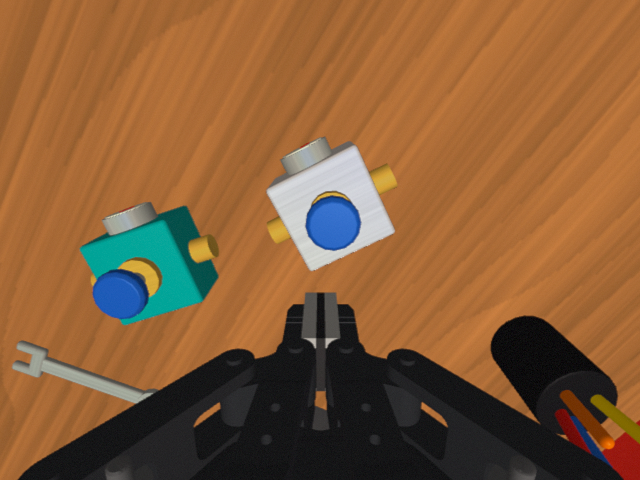

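The knob's centre is at (333,223), within 4 px of the prediction. Descending onto it.

```bash
python3 - <<'E' 2>/dev/null
from h import *
ci=camera_info("wrist"); ci["world_to_cam"]=np.load("w3.npy")
v=ray("wrist",333,223,.095,ci);print(v)
plan([v[0],v[1],.108],123,10)
E
```

```text
[0.49138144 0.30539154 0.095     ]
offset [[0.03, 0.02, 0.22], [0.03, 0.02, 0.22], [0.03, 0.02, 0.22], [0.03, 0.02, 0.22], [0.03, 0.02, 0.21], [0.03, 0.02, 0.22], [0.03, 0.02, 0.21], [0.03, 0.02, 0.22], [0.03, 0.02, 0.21], [0.02, 0.02, 0.22]] 
turn [[-0.0, -0.0, 0.01], [-0.0, -0.0, 0.01], [-0.0, -0.0, 0.01], [-0.0, -0.0, 0.01], [-0.0, -0.0, 0.01], [-0.0, -0.0, 0.0], [-0.0, -0.0, 0.01], [-0.0, -0.0, 0.0], [-0.0, -0.0, 0.01], [-0.0, -0.01, 0.0]]
end [0.4913 0.3051 0.108 ]
```

Request:
drive_tool(offset=[[0.07, 0.05, 0.24], [0.07, 0.05, 0.24], [0.07, 0.05, 0.24], [0.07, 0.05, 0.24], [0.04, 0.03, 0.24], [0, 0, 0.24], [0, 0, 0.24], [0, 0, 0.24], [0, 0, 0.2], [0, 0, 0]], turn=[[0, 0, 0], [0, 0, 0], [0, 0, 0], [0, 0, 0], [0, 0, 0], [0, 0, 0], [0, 0, 0], [0, 0, 0], [0, 0, 0], [0, 0, 0]], hand=[0, 0, 0, 0, 0, 0, 0, 0, 0, 0])

```text
time_s: 12.85
position: [0.4919, 0.3046, 0.1099]
tool_rot: [[-0.545, 0.839, -0.001], [0.839, 0.545, -0.0], [0.0, -0.001, -1.0]]
ft_force: [0.4, 0.4, 0.0]
grip_width: -0.0
gripper_force: 0.0
```

Request:
drive_tool(offset=[[0, 0, 0.1], [0, 0, 0.1], [0, 0, 0.1], [0, 0, 0.1], [0, 0, 0.1], [0, 0, 0.08], [0, 0, 0.06], [0, 0, 0.03], [0, 0, 0], [0, 0, 0]], turn=[[0, 0, 0], [0, 0, 0], [0, 0, 0], [0, 0, 0], [0, 0, 0], [0, 0, 0], [0, 0, 0], [0, 0, 0], [0, 0, 0], [0, 0, 0]], hand=[0, 0, 0, 0, 0, 0, 0, 0, 0, 0])

```text
time_s: 14.1
position: [0.4921, 0.3047, 0.0836]
tool_rot: [[-0.545, 0.839, -0.0], [0.839, 0.545, -0.0], [0.0, -0.0, -1.0]]
ft_force: [-0.7, 0.2, 0.6]
grip_width: -0.0001
gripper_force: 0.5
```

Request:
drive_tool(offset=[[0, 0, 0.03], [0, 0, 0.02], [0, 0, 0.01], [0, 0, 0], [0, 0, 0], [0, 0, 0], [0, 0, 0], [0, 0, 0], [0, 0, 0], [0, 0, 0]], turn=[[0, 0, 0], [0, 0, 0], [0, 0, 0], [0, 0, 0], [0, 0, 0], [0, 0, 0], [0, 0, 0], [0, 0, 0], [0, 0, 0], [0, 0, 0]], hand=[0, 0, 0, 0, 0, 0, 0, 0, 0, 0])

```text
time_s: 15.35
position: [0.4923, 0.3048, 0.0829]
tool_rot: [[-0.545, 0.838, 0.001], [0.838, 0.545, 0.0], [-0.0, 0.001, -1.0]]
ft_force: [-5.2, -2.2, 14.6]
grip_width: 0.0001
gripper_force: 7.5
```

Request:
drive_tool(offset=[[0, 0, -0.1], [0, 0, -0.3], [0, 0, -0.5], [0, 0, -0.6], [0, 0, -0.6], [0, 0, -0.6], [0, 0, 0], [0, 0, 0], [0, 0, 0], [0, 0, 0]], turn=[[0, 0, 0], [0, 0, 0], [0, 0, 0], [0, 0, 0], [0, 0, 0], [0, 0, 0], [0, 0, 0], [0, 0, 0], [0, 0, 0], [0, 0, 0]], hand=[0, 0, 0, 0, 0, 0, 0, 0, 0, 0])

```text
time_s: 16.6
position: [0.4919, 0.3046, 0.1886]
tool_rot: [[-0.545, 0.839, -0.001], [0.839, 0.545, -0.0], [0.0, -0.001, -1.0]]
ft_force: [-0.4, -0.1, -0.1]
grip_width: 0.0001
gripper_force: 0.0
```

```bash
python3 - <<'E' 2>/dev/null
from h import *
print(observe()["position"])
plan([.59,-.022,.19],90,10)
E
```

```text
[0.49193069 0.30459919 0.18863496]
offset [[-0.82, -0.24, -0.0], [-0.83, -0.19, -0.0], [-0.84, -0.14, -0.0], [-0.85, -0.1, -0.0], [-0.85, -0.05, -0.01], [-0.85, 0.0, -0.0], [-0.85, 0.05, -0.01], [-0.85, 0.1, -0.0], [-0.84, 0.15, -0.01], [-0.82, 0.21, -0.0]] 
turn [[-0.0, 0.0, 0.55], [-0.0, 0.0, 0.55], [-0.0, 0.0, 0.55], [-0.0, 0.0, 0.55], [-0.0, 0.0, 0.55], [-0.0, 0.0, 0.55], [-0.0, 0.0, 0.55], [-0.0, 0.0, 0.55], [-0.01, 0.0, 0.55], [-0.0, 0.0, 0.55]]
end [ 0.5901 -0.0218  0.1899]
```

Request:
drive_tool(offset=[[-0.89, -0.24, 0], [-0.9, -0.19, 0], [-0.91, -0.14, 0], [-0.92, -0.1, 0], [-0.92, -0.05, 0], [-0.92, 0, 0], [-0.92, 0.05, 0], [-0.92, 0.1, 0], [-0.91, 0.15, 0], [-0.89, 0.21, 0]], turn=[[0, 0, 0.55], [0, 0, 0.55], [0, 0, 0.55], [0, 0, 0.55], [0, 0, 0.55], [0, 0, 0.55], [0, 0, 0.55], [0, 0, 0.55], [0, 0, 0.55], [0, 0, 0.55]], hand=[0, 0, 0, 0, 0, 0, 0, 0, 0, 0])

```text
time_s: 17.85
position: [0.5991, -0.0492, 0.189]
tool_rot: [[0.002, 1.0, -0.0], [1.0, -0.002, 0.0], [0.0, -0.0, -1.0]]
ft_force: [0.6, 0.3, 0.4]
grip_width: -0.0001
gripper_force: 0.0
```

```bash
python3 - <<'E'
from h import *
s=observe();ci=camera_info("wrist");im=get_image("wrist");np.save("w4.npy",ci["world_to_cam"])
sc=get_image("scene")
out=np.hstack([cv2.resize(im,(500,375)),cv2.resize(sc[215:305,420:540],(300,225),interpolation=cv2.INTER_CUBIC)[:, :]]) if 0 else im.copy()
out[:150,:200]=cv2.resize(sc[225:300,430:530],(200,150),interpolation=cv2.INTER_CUBIC)
cv2.imwrite("pics/w4.png",out)
hsv=cv2.cvtColor(im,cv2.COLOR_BGR2HSV);m=cv2.inRange(hsv,(45,120,60),(80,255,255))
n,l,st,c=cv2.connectedComponentsWithStats(m);k=1+st[1:,4].argmax();print("green px",c[k],st[k])
v=ray("wrist",*c[k],.078,ci);print(s["time_s"],s["position"],proj("wrist",[.6136,-.0225,.078],ci),v)
E
```

```text
green px [341.99738048 199.30320891] [ 321  177   44   45 1527]
17.85 [ 0.59910331 -0.04920112  0.18898872] (np.float64(341.4154384600101), np.float64(199.31442081745817)) [ 0.61401643 -0.02249218  0.078     ]
```

View pics/w4.png

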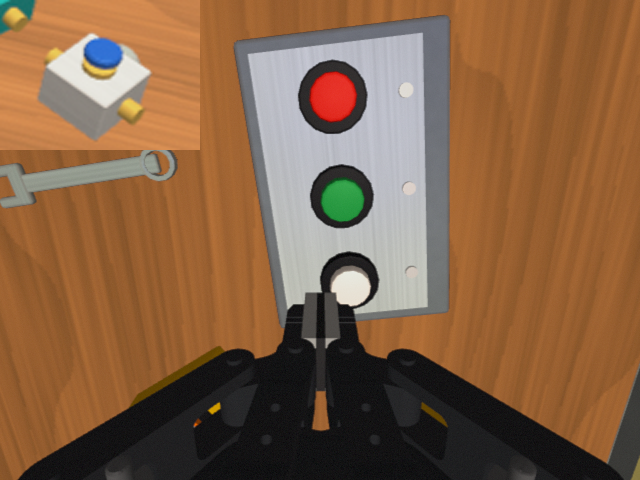

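The wrist view has green at (342,199), red at (333,97) and white at (350,287); the inset shows the blue knob pushed in. Green lies at (0.614, -0.0225), within 1 mm of the first estimate.

Request:
drive_tool(offset=[[0.3, 0.17, 0], [0.37, 0.2, 0], [0, 0, 0.3], [0, 0, 0.4], [0, 0, 0.4], [0, 0, 0.4], [0, 0, 0.4], [0, 0, 0.3], [0, 0, 0.2], [0, 0, 0]], turn=[[0, 0, 0], [0, 0, 0], [0, 0, 0], [0, 0, 0], [0, 0, 0], [0, 0, 0], [0, 0, 0], [0, 0, 0], [0, 0, 0], [0, 0, 0]], hand=[0, 0, 0, 0, 0, 0, 0, 0, 0, 0])

```text
time_s: 19.2
position: [0.6136, -0.0212, 0.0929]
tool_rot: [[-0.0, 1.0, -0.001], [1.0, 0.0, 0.0], [0.0, -0.001, -1.0]]
ft_force: [0.2, -0.7, -0.4]
grip_width: -0.0002
gripper_force: 0.0
```

Request:
drive_tool(offset=[[0, 0, 0.1], [0, 0, 0.1], [0, 0, 0.1], [0, 0, 0.08], [0, 0, 0.07], [0, 0, 0.05], [0, 0, 0.02], [0, 0, 0], [0, 0, 0], [0, 0, 0]], turn=[[0, 0, 0], [0, 0, 0], [0, 0, 0], [0, 0, 0], [0, 0, 0], [0, 0, 0], [0, 0, 0], [0, 0, 0], [0, 0, 0], [0, 0, 0]], hand=[0, 0, 0, 0, 0, 0, 0, 0, 0, 0])

```text
time_s: 20.45
position: [0.6137, -0.0212, 0.0726]
tool_rot: [[-0.0, 1.0, 0.0], [1.0, 0.0, -0.0], [-0.0, 0.0, -1.0]]
ft_force: [-2.0, 1.1, 4.4]
grip_width: 0.0006
gripper_force: 2.2
```

Request:
drive_tool(offset=[[0, 0, 0.03], [0, 0, 0.01], [0, 0, 0], [0, 0, 0], [0, 0, 0], [0, 0, 0], [0, 0, 0], [0, 0, 0], [0, 0, 0], [0, 0, 0]], turn=[[0, 0, 0], [0, 0, 0], [0, 0, 0], [0, 0, 0], [0, 0, 0], [0, 0, 0], [0, 0, 0], [0, 0, 0], [0, 0, 0], [0, 0, 0]], hand=[0, 0, 0, 0, 0, 0, 0, 0, 0, 0])

```text
time_s: 21.7
position: [0.6138, -0.0212, 0.072]
tool_rot: [[-0.0, 1.0, 0.001], [1.0, 0.0, -0.0], [-0.0, 0.001, -1.0]]
ft_force: [-4.6, 0.3, 11.9]
grip_width: -0.0002
gripper_force: 6.1
```

Request:
drive_tool(offset=[[0, 0, -0.1], [0, 0, -0.3], [0, 0, -0.5], [0, 0, -0.6], [0, 0, -0.6], [0, 0, -0.6], [0, 0, 0], [0, 0, 0], [0, 0, 0], [0, 0, 0]], turn=[[0, 0, 0], [0, 0, 0], [0, 0, 0], [0, 0, 0], [0, 0, 0], [0, 0, 0], [0, 0, 0], [0, 0, 0], [0, 0, 0], [0, 0, 0]], hand=[0, 0, 0, 0, 0, 0, 0, 0, 0, 0])

```text
time_s: 22.95
position: [0.6135, -0.0212, 0.1782]
tool_rot: [[-0.0, 1.0, -0.001], [1.0, 0.0, 0.0], [0.0, -0.001, -1.0]]
ft_force: [0.8, -0.1, 0.3]
grip_width: 0.0001
gripper_force: 0.0
```

```bash
python3 - <<'E'
from h import *
cv2.imwrite("pics/end.png",get_image("scene"))
E
```

```text
(no output)
```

View pics/end.png

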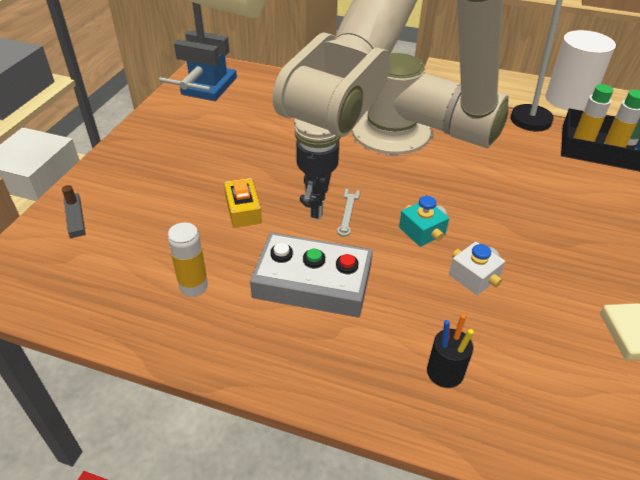

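The final scene view shows the box at (242,202), can, pot and wrench where they were, the rocker on, the blue knob in at (481,251), the buttons out and the arm clear.

```bash
python3 -c "
from rig import env
print(env.close_job())"
```

```text
the job is handed in; nothing more can be done
None
```

I switched the rocker on, pushed the blue knob fully in, then pressed the green button to its stop and let it spring back, in that order; the job is handed in at about 23 s, with no verdict returned.

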